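# Open the double-latched transit case

## Robot

A 6-joint arm with a two-finger parallel gripper is mounted at the origin on a cart in front of the work surface, level with it; the furniture and walls round the work are solid. World frame = base frame: x ahead of the robot, y to its left, z up, the work surface at z = 0. Lengths are in m, angles in rad, forces in N, time in s.
With the tool pointing down it reaches from about 0.275 to 0.775 m from the base axis. Payload 14.6 kg.
Tool frame: the origin (TCP) lies at the very end of the fingers, on their centre line; the grasp point (between the pads) lies 19 mm behind it; z points along the fingers, y is the line along which they close (so a half turn about z gives the same grasp; the last joint's range is limited). The gripper opens to 85 mm and grips with 20 to 120 N. Pads are 22 mm wide; open, the fingers measure 114 mm over their backs; the gripper's body (76 mm by 85 mm) begins 54 mm behind the grasp point. The pads swing forward as they close: fully open they stand 13 mm farther back than shut.
Start: joints at [-1.465, 0.263, -0.048, 1.259, 0, 1.415], TCP at [0.135, -0.507, 0.231] pointing down, gripper open.
Joint ranges: [-2.65, 2.65], [-0.89, 1.7], [-1.18, 1.37], [-2.13, 2.11], [-1.35, 1.29], [-3.14, 3.14]. Speed limits (rad/s): [1.89, 1.89, 2.57, 2.79, 3.14, 3.14].

## Interface

Orientations are given as a unit quaternion [x, y, z, w].
In Python, from rig import status, read_camera, camera_model, ticket gives the robot as it stands.
- The arm moves only by the shell command python3 -m inch 'ROWS' [FORCE]. ROWS is JSON, a list of rows, each a list of 7 numbers: the shift along the tool's x, y, z normalised to -1 to 1, where 1 is 0.25 m, then the turn, a rotation vector about the tool's x, y, z normalised to -1 to 1, where 1 is 360 degrees, then the opening, from -1 (shut) to 1 (fully open). In form: [[tx, ty, tz, wx, wy, wz, claw], ...]. A call has 1 to 5 rows; each row is the pose to reach, as a shift and turn from the pose commanded when the call began, along the tool's axes at that moment, turning the shorter way round; what a row does not reach only later rows make up. A row lasts 1/12 s, in which the tool goes at most 41.7 mm and 7.16 degrees, less where a joint would pass 70% of its speed; a pose out of reach is approached as far as the arm can. A call with a number of a shift or a turn outside -1 to 1 is refused whole. A call with a gripper value outside its range is refused whole. The fingers move at their own pace and stop on an object; FORCE is the grip in N (left out, the last holds). Time passes only in rows, so rows that repeat a pose let the fingers close. It gives the time, the measured TCP pose, the force, the opening and the grip force at its end, in the units of the state.
- status.observe(): the state, without advancing time (a new reading comes with each control period).
- read_camera(name): name is "side" or "top"; returns the picture (400x640x3 uint8, red, green, blue); there is no depth.
- camera_model(name): a dict with "fx", "fy", "cx", "cy" (pixels), "R" (3x3) and "t" (3): a world point X has camera coordinates R X + t. Camera axes: x right, y down, z forward; pixel columns grow to the right and rows downward; lengths in m; the calibration is good to about 2 mm. A picture is of the moment at which its call begins. camera_model takes no time and is no camera call.
- ticket.sign_off(): hands the job in; it is judged then, once.
The state is a dict: "clock": time; "q": joint angles; "qvel": joint speeds; "effort": joint torques, N m; "tcp_pos": TCP position; "tcp_rot": TCP orientation; "contact_force": force on the tool from outside, world axes, zero at the start; "torque": the same for the moment, N m; "width": finger opening in m; "gripper_force": force on a finger pad.
Only numpy, scipy, OpenCV 4.12 (cv2) and the standard library are available. Lean on these libraries where they do the work, as an engineer would, in place of code of your own. Each camera call takes 0.05 s, during which the arm holds its last target. There are 200 camera calls.

## Task

Unlock the wider of the two grey transit cases on the bench: first swing its keeper bar fully out from behind the bolt, then draw the bolt right back so that the lid springs ajar. Leave the keeper swung out, the bolt drawn and the lid ajar, and do not touch the narrower case.

Things in the scene. Friction and masses are not known exactly. Their poses are not given: they have to be found in the camera images.
- wide_case: Case to open: grey, fixed, 190 deep (x) x 250 wide (y) x 70 mm high. Origin: centre of its underside; +x away from the robot, +y left along the front. The front 70 mm of the top is a level deck with the latch along x = -60; behind it the lid, level when shut. On the latch line: steel strap at y = 41 to 49 (top z = 93), eye of the lid at y = 54 to 70 (top z = 96).
- wide_keeper_knob (a point): Centre of the top of the keeper's knob, an upright black rod 14 mm thick, 32 mm tall over the dark steel keeper bar; top at z = 120 mm. The bar (14 to 20 mm wide, top z = 87 mm) turns on a vertical pin at x, y = -60, -65 mm of the case; the knob is 36 mm and the free end 58 mm from the pin. In line, the free end stands just behind the bolt's right end and blocks it.
- wide_bolt_knob (a point): Centre of the top of the bolt's knob, an upright black rod 14 mm thick, 31 mm tall over the bolt; top at z = 120 mm. Shut, it is at x, y = -60, +15 mm of the case. The bolt is a steel rod 12 mm thick, top z = 89 mm, from 20 mm right of the knob to 57 mm left of it, where it passes through the lid's eye. Both knobs are gripped from above, fingertips at z = 92 mm or more.
- wide_keeper (a joint): Keeper angle, rad. 0: in line, blocking the bolt (starts at 0 to 0.08). Grows to 1.6 as the bar swings anticlockwise from above, its knob going towards the robot on a 36 mm arc: knob at (-60 - 36 sin q, -65 + 36 cos q) mm in the case frame. Light friction (about 1 N at the knob); stays where left.
- wide_bolt (a joint): Bolt travel, m. 0: shut. Grows to 0.028 as it is drawn along the case's -y (to the right), its knob ending at (-60, -13) mm. Friction about 2 N; stays where left. Cannot pass about 0.003 while the keeper blocks it; out of the lid's eye from about 0.018.
- wide_lid (a joint): Lid angle, rad. 0: shut. Once the bolt is out of its eye a light spring (about 2 N at the front edge) lifts the lid by itself to 0.3; its front edge then stands about 35 mm higher.
- narrow_case: Bystander, not to be touched: a case of the same make, depth, height and latch but only 170 mm wide. Origin and axes as for the wide case. The two stand side by side, either one on the left.

How it is judged:
On the way, in this order (a step that is already met when the one before it is completed fails the run):
1. the wide case's keeper is swung out while its bolt is still shut (value of joint wide_keeper above 1 rad and value of joint wide_bolt below 0.008 m), for 0.1 s.
2. the wide case's bolt is drawn back (value of joint wide_bolt above 0.02 m), for 0.1 s.
At the end, for the whole second after the job is handed in: The wide case's keeper stands at least 1.0 rad (of 1.6) out, its bolt is drawn at least 20 of 28 mm, and its lid has sprung up by at least 0.2 rad (value of joint wide_keeper above 1 rad and value of joint wide_bolt above 0.02 m and value of joint wide_lid above 0.2 rad); the robot touches nothing.
It fails at once if the narrow case is touched with more than 2 N (contact force between any of the fingers, the arm and narrow_case above 2 N).
It also fails if it takes over 35 s, if anything falls off the work surface, if the arm or the gripper's body presses on something with over 40 N, if the wrist force passes 120 N, or if a joint passes its speed limit or range.

## Working session

There is one attempt and no reset: what is moved stays moved. The work goes in short steps, Python scripts to look and compute and a shell command to move; the robot and the scene stay as the last step left them, time stands still between calls to the robot, and variables do not carry over. Pictures are saved under pics/ and viewed, at most 10 in all, crops included, and the job is handed in when it is done.

```bash
mkdir -p pics; python3 - <<'E'
from rig import status, read_camera, camera_model
import cv2, numpy as np
s=status.observe();print(s['clock'],s['tcp_pos'],s['tcp_rot'],s['width'])
for n in("top","side"):
    im=read_camera(n);cv2.imwrite(f"pics/{n}0.png",im[:,:,::-1])
    m=camera_model(n);print(n,m['fx'],m['cx'],m['cy'],np.round(m['R'],3).tolist(),np.round(m['t'],3), 'pos',np.round(-np.array(m['R']).T@np.array(m['t']),3))
E
```

```text
0.0 [ 0.13532949 -0.5069482   0.2308335 ] [ 9.91511450e-01  1.30018262e-01  1.69188898e-05 -5.43397543e-04] 0.0853939688115388
top 461.5198652363869 323.10723874690433 193.3684066865972 [[0.053, -0.999, -0.004], [-0.97, -0.05, -0.236], [0.235, 0.017, -0.972]] [-0.041  0.602  0.818] pos [ 0.394 -0.024  0.937]
side 384.9581590492398 316.52518937549587 201.49655197891423 [[0.998, 0.064, -0.01], [0.024, -0.502, -0.865], [-0.06, 0.863, -0.502]] [-0.563  0.062  1.032] pos [ 0.622 -0.823  0.566]
```

View pics/top0.png

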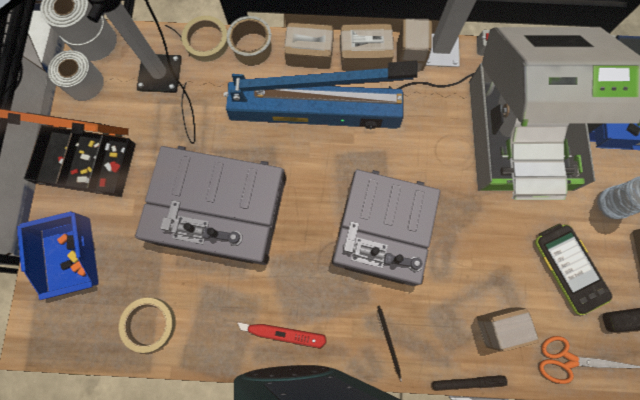

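View pics/side0.png

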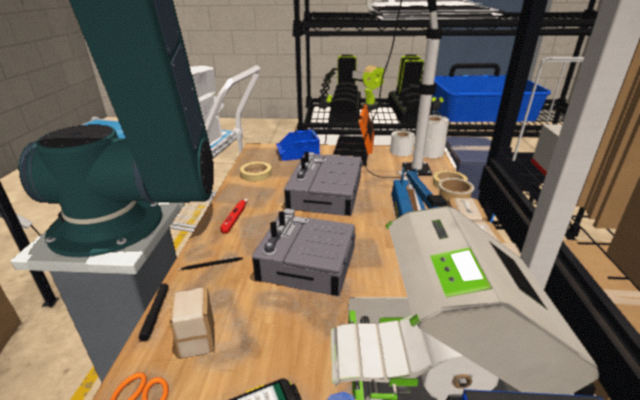

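The wide case is the left one in the top view (about 140–285, 148–262), with its knobs near (188,228) and (211,233). The narrow case is on the right (335–438, 172–283). I'll zoom in on the wide case's latch.

```bash
python3 - <<'E'
import cv2
a=cv2.imread('pics/top0.png')[140:270,130:290]
cv2.imwrite('pics/topc.png',cv2.resize(a,None,fx=4.5,fy=4.5,interpolation=cv2.INTER_CUBIC))
b=cv2.imread('pics/side0.png')[140:220,275:375]
cv2.imwrite('pics/sidec.png',cv2.resize(b,None,fx=7,fy=7,interpolation=cv2.INTER_CUBIC))
E
```

```text
(no output)
```

View pics/topc.png

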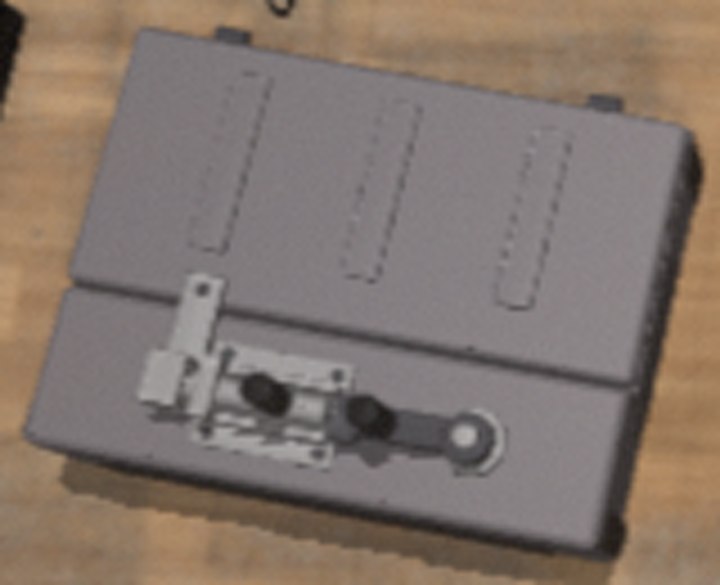

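View pics/sidec.png

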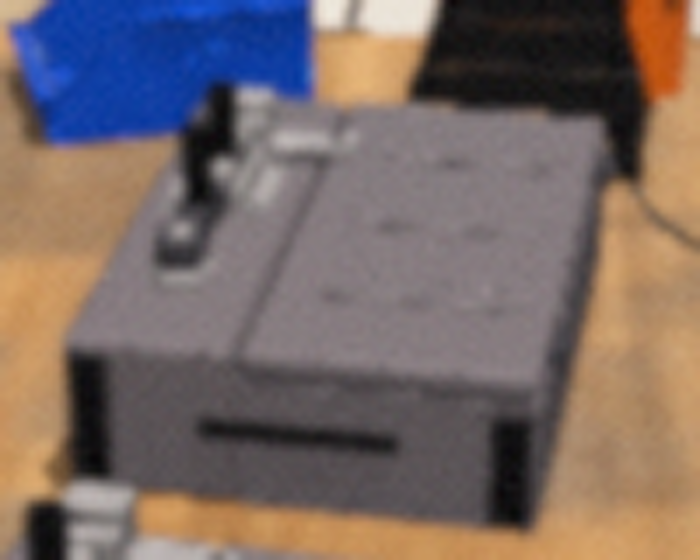

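The wide case fills the crop. Its top corners are at crop pixels about (140,30), (692,128), (28,435) and (612,552). The knob tops are near (255,385) for the bolt and (358,408) for the keeper, and the pin is at (466,435). The keeper is in line with the bolt. In the side crop, the knob tops are near (222,92) and (197,125).

```bash
cat >h.py <<'E'
import numpy as np
from rig import camera_model
from scipy.spatial.transform import Rotation as Ro
def ray(n,u,v):
    m=camera_model(n);R=np.array(m['R']);c=-R.T@np.array(m['t'])
    return c,R.T@np.array([(u-m['cx'])/m['fx'],(v-m['cy'])/m['fy'],1])
def cast(n,u,v,z):
    c,d=ray(n,u,v);return c+d*(z-c[2])/d[2]
def pix(n,X):
    m=camera_model(n);p=np.array(m['R'])@X+np.array(m['t']);return np.array([m['fx']*p[0]/p[2]+m['cx'],m['fy']*p[1]/p[2]+m['cy']])
def tri(pts):
    A=0;b=0
    for n,u,v in pts:
        c,d=ray(n,u,v);d=d/np.linalg.norm(d);P=np.eye(3)-np.outer(d,d);A=A+P;b=b+P@c
    return np.linalg.solve(A,b)
def shift(s,goal,yaw): # goal TCP world; yaw = world angle of tool y axis
    R=Ro.from_quat(s['tcp_rot']);t=R.inv().apply(np.array(goal)-s['tcp_pos'])/.25
    y=R.as_matrix()[:,1];d=yaw-np.arctan2(y[1],y[0]);d=(d+np.pi/2)%np.pi-np.pi/2
    # target tool z straight down
    return np.round(t,3),'wz',np.round(-d/(2*np.pi),4)
E
python3 - <<'E'
from h import *
import cv2
g=lambda x,y:((x+.5)/4.5-.5+130,(y+.5)/4.5-.5+140)
gs=lambda x,y:((x+.5)/7-.5+275,(y+.5)/7-.5+140)
C=[cast('top',*g(*p),.07)[:2] for p in((140,30),(692,128),(612,552),(28,435))]
BL,BR,FR,FL=C;print(np.round(C,4).tolist())
print('w',np.linalg.norm(BL-BR),np.linalg.norm(FL-FR),'d',np.linalg.norm(BL-FL),np.linalg.norm(BR-FR))
# rigid fit (Kabsch via cv2-free svd)
M=np.array([[.095,.125],[.095,-.125],[-.095,-.125],[-.095,.125]])
W=np.array(C)
def fit(M,W):
    c=W.mean(0);m=M.mean(0);H=(M-m).T@(W-c);a=np.arctan2(H[0,1]-H[1,0],H[0,0]+H[1,1])
    return a,c-np.array([[np.cos(a),-np.sin(a)],[np.sin(a),np.cos(a)]])@m
a,o=fit(M,W);print('corners yaw',a,'o',o)
Rm=np.array([[np.cos(a),-np.sin(a)],[np.sin(a),np.cos(a)]])
K=cast('top',*g(358,408),.12);B=cast('top',*g(255,385),.12);P=cast('top',*g(466,435),.087)
for n,p in zip('KBP',(K,B,P)):print(n,p,'case',(Rm.T@(p[:2]-o)))
print('tri B',tri([('top',*g(255,385)),('side',*gs(222,92))]),'K',tri([('top',*g(358,408)),('side',*gs(197,125))]))
print(fit(np.array([[-.06,-.029],[-.06,.015],[-.06,-.065]]),np.array([K[:2],B[:2],P[:2]])))
E
```

```text
[[0.6834, 0.318], [0.6509, 0.0714], [0.4662, 0.0911], [0.5021, 0.3407]]
w 0.24874268662144658 0.2521551791291695 d 0.182674749967825 0.18574032286906075
corners yaw -0.1293530860843229 o [0.57563036 0.20529638]
K [0.51342783 0.19006066 0.12      ] case [-0.05971758 -0.0231321 ]
B [0.52050857 0.23213938 0.12      ] case [-0.05812383  0.01950844]
P [0.509384   0.15294618 0.087     ] case [-0.05894012 -0.06045814]
tri B [0.52033555 0.23258138 0.11823797] K [0.51332692 0.18968801 0.12153646]
(np.float64(-0.14052408606345673), array([0.577537  , 0.20938544]))
```

```bash
python3 - <<'E'
from h import *
from rig import status
s=status.observe()
print(shift(s,[.513,.190,.2],-.137), Ro.from_quat(s['tcp_rot']).as_matrix().round(3))
E
```

```text
(array([ 2.178, -2.304,  0.126]), 'wz', np.float64(-0.1867)) [[ 0.966  0.258 -0.   ]
 [ 0.258 -0.966  0.001]
 [ 0.    -0.001 -1.   ]]
```

```bash
python3 -m inch '[[0.57,-0.6,0,0,0,0,1],[0.57,-0.6,0,0,0,0,1],[0.57,-0.6,0,0,0,0,1],[0.57,-0.6,0,0,0,0,1],[0.57,-0.6,0,0,0,0,1]]'; python3 -m inch '[[0.57,-0.6,0,0,0,0,0.2],[0.57,-0.6,0,0,0,0,0.2],[0.57,-0.6,0,0,0,0,0.2],[0.57,-0.6,0,0,0,0,0.2],[0.57,-0.6,0,0,0,0,0.2]]'; python3 -m inch '[[0.57,-0.6,0,0,0,0,0.2],[0.57,-0.6,0,0,0,0,0.2],[0.57,-0.6,0,0,0,0,0.2],[0.57,-0.6,0,0,0,0,0.2],[0.57,-0.6,0,0,0,0,0]]'
python3 - <<'E'
from h import *
from rig import status
s=status.observe()
print(s['width'],s['clock'],shift(s,[.513,.190,.2],-.137))
E
```

```text
clock: 0.52
tcp_pos: [0.2347, -0.3235, 0.231]
tcp_rot: [0.992, 0.13, -0.0, -0.0]
contact_force: [1.5, -0.2, 0.3]
width: 0.0851
gripper_force: 0.0
clock: 0.93
tcp_pos: [0.333, -0.1431, 0.2313]
tcp_rot: [0.992, 0.13, 0.0, 0.0]
contact_force: [1.4, -1.1, -0.5]
width: 0.0512
gripper_force: 0.0
clock: 1.35
tcp_pos: [0.4311, 0.0369, 0.2313]
tcp_rot: [0.991, 0.13, 0.0, 0.0]
contact_force: [1.7, -1.9, 0.7]
width: 0.0433
gripper_force: 0.0
0.04326734119584754 1.35 (array([ 0.475, -0.507,  0.125]), 'wz', np.float64(-0.1866))
```

```bash
python3 -m inch '[[0.47,-0.5,0,0,0,0,0],[0.47,-0.5,0,0,0,0,0],[0.47,-0.5,0,0,0,0,0],[0.47,-0.5,0,0,0,0,0],[0.47,-0.5,0,0,0,0,0]]' >/dev/null; python3 -m inch '[[0,0,0,0,0,-0.1,0],[0,0,0,0,0,-0.1,0],[0,0,0,0,0,-0.1,0],[0,0,0,0,0,-0.1,0],[0,0,0,0,0,-0.1,0]]'>/dev/null;  python3 -m inch '[[0,0,0,0,0,-0.088,0],[0,0,0,0,0,-0.088,0],[0,0,0,0,0,-0.088,0],[0,0,0,0,0,-0.088,0],[0,0,0,0,0,-0.088,0]]'
python3 - <<'E'
from h import *
from rig import status
s=status.observe()
print(s['width'],s['clock'],s['q'],shift(s,[.513,.190,.2],-.137))
E
```

```text
clock: 2.6
tcp_pos: [0.5118, 0.1854, 0.231]
tcp_rot: [0.75, 0.662, -0.0, -0.0]
contact_force: [0.3, -0.4, -0.1]
width: 0.0428
gripper_force: 0.0
0.042803745191729525 2.6 [ 1.97762302e-01  2.96941420e-01 -3.09699206e-04  1.27418599e+00
 -1.84562802e-05  1.89343705e+00] (array([0.019, 0.003, 0.124]), 'wz', np.float64(0.0019))
```

```bash
python3 -m inch '[[0.018,0.003,0.2,0,0,0,0],[0.018,0.003,0.35,0,0,0,0],[0.018,0.003,0.47,0,0,0,0],[0.018,0.003,0.535,0,0,0,0],[0.018,0.003,0.535,0,0,0,0]]' 20;  python3 - <<'E'
from rig import read_camera
import cv2
a=read_camera('side')[120:240,250:400,::-1]; b=read_camera('top')[140:270,130:290,::-1]
a=cv2.resize(a,(400,320),interpolation=cv2.INTER_CUBIC);b=cv2.resize(b,(394,320),interpolation=cv2.INTER_CUBIC)
cv2.imwrite('pics/p5.png',cv2.hconcat([a,b]))
E
```

```text
clock: 3.02
tcp_pos: [0.5109, 0.1893, 0.094]
tcp_rot: [0.752, 0.659, -0.003, -0.002]
contact_force: [-0.7, 0.7, -0.6]
width: 0.0428
gripper_force: 0.0
```

View pics/p5.png

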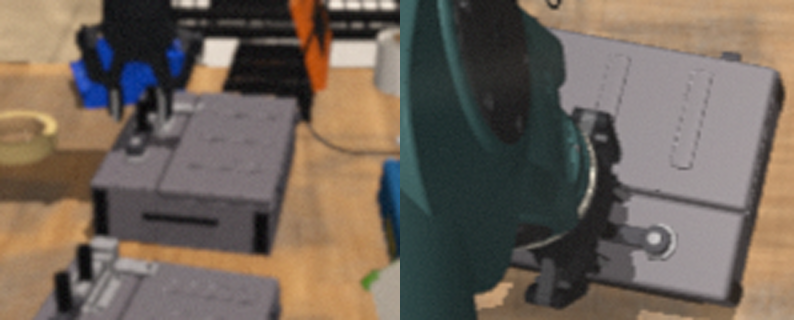

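The side half shows the fingers at about (115,100) and (165,95), either side of the keeper knob at (143,115). The tips clear the deck, so I'll close.

```bash
python3 -m inch '[[0,0,-0.008,0,0,0,-0.7],[0,0,-0.008,0,0,0,-0.7],[0,0,-0.008,0,0,0,-0.7],[0,0,-0.008,0,0,0,-0.9],[0,0,-0.008,0,0,0,-0.9]]' 20; python3 - <<'E'
from h import *
from rig import status
s=status.observe()
print(Ro.from_quat(s['tcp_rot']).as_matrix().round(3))
a=-.137;Rm=np.array([[np.cos(a),-np.sin(a)],[np.sin(a),np.cos(a)]])
R=Ro.from_quat(s['tcp_rot']);q0=0.04
for q in np.arange(.1,1.6,.15):
    d=Rm@np.array([-.036*(np.sin(q)-np.sin(q0)),.036*(np.cos(q)-np.cos(q0))]);print(round(q,2),(R.inv().apply([*d,0])/.25).round(3))
E
```

```text
clock: 3.53
tcp_pos: [0.5135, 0.1904, 0.1011]
tcp_rot: [0.752, 0.659, 0.001, 0.0]
contact_force: [-4.4, 1.9, 11.0]
width: 0.0133
gripper_force: 19.6
[[ 0.131  0.991  0.001]
 [ 0.991 -0.131  0.001]
 [ 0.001  0.001 -1.   ]]
0.1 [-0.001 -0.009 -0.   ]
0.25 [-0.004 -0.03  -0.   ]
0.4 [-0.011 -0.05  -0.   ]
0.55 [-0.021 -0.07  -0.   ]
0.7 [-0.033 -0.087 -0.   ]
0.85 [-0.048 -0.103 -0.   ]
1.0 [-0.065 -0.116 -0.   ]
1.15 [-0.084 -0.126 -0.   ]
1.3 [-0.105 -0.134 -0.   ]
1.45 [-0.126 -0.138 -0.   ]
```

```bash
python3 -m inch '[[-0.001,-0.009,-0.006,0,0,0,-0.9],[-0.004,-0.03,-0.008,0,0,0,-0.9],[-0.011,-0.05,-0.008,0,0,0,-0.9],[-0.021,-0.07,-0.008,0,0,0,-0.9],[-0.033,-0.087,-0.008,0,0,0,-0.9]]'; python3 -m inch '[[-0.015,-0.016,0,0,0,0,-0.9],[-0.032,-0.029,0,0,0,0,-0.9],[-0.051,-0.039,0,0,0,0,-0.9],[-0.072,-0.047,0,0,0,0,-0.9],[-0.093,-0.051,0,0,0,0,-0.9]]';python3 -m inch '[[0,0,0,0,0,0,-0.9],[0,0,0,0,0,0,-0.9]]'
```

```text
clock: 3.95
tcp_pos: [0.4914, 0.185, 0.1023]
tcp_rot: [0.752, 0.659, 0.001, 0.0]
contact_force: [3.5, -0.2, -4.2]
width: 0.0127
gripper_force: 20.2
clock: 4.37
tcp_pos: [0.4745, 0.1632, 0.102]
tcp_rot: [0.752, 0.659, 0.0, -0.0]
contact_force: [-3.4, 5.4, 6.8]
width: 0.0131
gripper_force: 21.2
clock: 4.53
tcp_pos: [0.4743, 0.1627, 0.102]
tcp_rot: [0.752, 0.659, -0.0, -0.0]
contact_force: [-3.8, 1.1, 9.2]
width: 0.013
gripper_force: 21.5
```

```bash
python3 -m inch '[[0,0,0,0,0,0,0],[0,0,0,0,0,0,0],[0,0,0,0,0,0,0],[0,0,-0.15,0,0,0,0],[0,0,-0.3,0,0,0,0]]'; python3 -m inch '[[0,0,-0.05,0,0,0,0],[0,0,-0.05,0,0,0,0]]'
python3 - <<'E'
from h import *
from rig import status,read_camera
import cv2
s=status.observe()
print(s['width'],s['clock'],shift(s,[.5204,.2323,.101],-.137))
a=read_camera('side')[120:240,250:400,::-1]
cv2.imwrite('pics/p6.png',cv2.resize(a,(600,480),interpolation=cv2.INTER_CUBIC))
E
```

```text
clock: 4.95
tcp_pos: [0.4735, 0.1628, 0.1762]
tcp_rot: [0.752, 0.659, -0.002, -0.001]
contact_force: [2.0, 0.6, 0.9]
width: 0.0427
gripper_force: 0.0
clock: 5.12
tcp_pos: [0.4764, 0.1634, 0.192]
tcp_rot: [0.752, 0.659, 0.002, 0.001]
contact_force: [-0.7, 0.2, -0.1]
width: 0.0423
gripper_force: 0.0
0.0422918159614192 5.1167 (array([0.296, 0.136, 0.365]), 'wz', np.float64(0.0008))
```

View pics/p6.png

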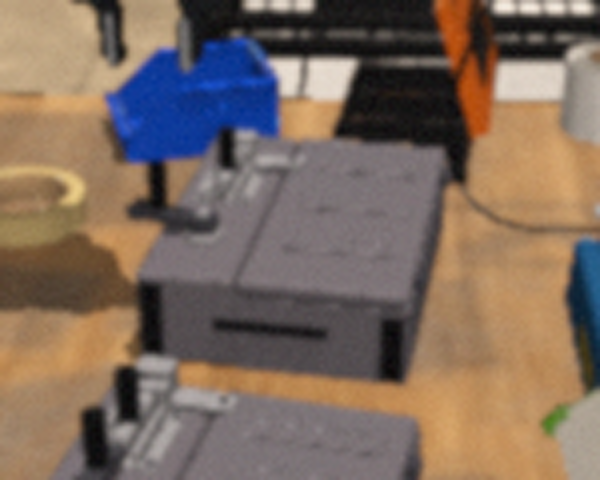

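The keeper is swung out: its bar now points at the robot, with the knob at (157,185). The bolt knob stands alone at (226,150). Next I'll move over the bolt knob and lower onto it.

```bash
python3 -m inch '[[0.296,0.136,0,0,0,0,0],[0.296,0.136,0,0,0,0,0],[0.296,0.136,0,0,0,0,0],[0.296,0.136,0,0,0,0,0]]'; python3 -m inch '[[0,0,0.15,0,0,0,0],[0,0,0.28,0,0,0,0],[0,0,0.36,0,0,0,0],[0,0,0.36,0,0,0,0]]'; python3 -m inch '[[0,0,0,0,0,0,-0.9],[0,0,0,0,0,0,-0.9],[0,0,0,0,0,0,-0.9],[0,0,0,0,0,0,-0.9],[0,0,0,0,0,0,-0.9]]' 30
```

```text
clock: 5.5
tcp_pos: [0.5183, 0.2331, 0.1869]
tcp_rot: [0.752, 0.66, -0.001, -0.001]
contact_force: [-1.5, 0.8, -0.0]
width: 0.043
gripper_force: 0.0
clock: 5.83
tcp_pos: [0.5152, 0.2306, 0.0946]
tcp_rot: [0.752, 0.659, -0.003, -0.002]
contact_force: [0.2, -0.7, -0.8]
width: 0.043
gripper_force: 0.0
clock: 6.25
tcp_pos: [0.519, 0.2321, 0.1004]
tcp_rot: [0.752, 0.659, 0.001, 0.001]
contact_force: [-2.0, -2.8, 8.4]
width: 0.0127
gripper_force: 29.9
```

```bash
python3 -m inch '[[-0.03,0,-0.006,0,0,0,-0.9],[-0.06,0,-0.006,0,0,0,-0.9],[-0.09,0,-0.006,0,0,0,-0.9],[-0.112,0,-0.006,0,0,0,-0.9],[-0.112,0,-0.006,0,0,0,-0.9]]'; python3 -m inch '[[0,0,0,0,0,0,-0.9],[0,0,0,0,0,0,-0.9],[0,0,0,0,0,0,-0.9]]'
```

```text
clock: 6.67
tcp_pos: [0.515, 0.2042, 0.1007]
tcp_rot: [0.752, 0.659, 0.001, -0.001]
contact_force: [5.0, 3.8, -9.3]
width: 0.0126
gripper_force: 30.8
clock: 6.92
tcp_pos: [0.515, 0.2042, 0.1007]
tcp_rot: [0.752, 0.659, 0.0, 0.0]
contact_force: [4.6, 1.8, -7.9]
width: 0.0126
gripper_force: 30.9
```

Drawn 28 mm. I'll release, rise and check.

```bash
python3 -m inch '[[0,0,0,0,0,0,-0.1],[0,0,0,0,0,0,-0.1],[0,0,0,0,0,0,-0.1],[0,0,-0.12,0,0,0,-0.1],[0,0,-0.25,0,0,0,-0.1]]'; python3 -m inch '[[0,0,-0.2,0,0,0,-0.1],[0,0,-0.2,0,0,0,-0.1],[0,0,-0.2,0,0,0,-0.1],[0,0,-0.2,0,0,0,-0.1]]'
python3 - <<'E'
from rig import read_camera
import cv2
a=read_camera('side')[120:240,250:400,::-1]
cv2.imwrite('pics/p7.png',cv2.resize(a,(600,480),interpolation=cv2.INTER_CUBIC))
E
```

```text
clock: 7.33
tcp_pos: [0.5134, 0.204, 0.1627]
tcp_rot: [0.752, 0.659, -0.002, -0.001]
contact_force: [0.4, 0.7, 1.0]
width: 0.0382
gripper_force: 0.0
clock: 7.67
tcp_pos: [0.5149, 0.2044, 0.2132]
tcp_rot: [0.752, 0.659, 0.0, 0.0]
contact_force: [0.2, -0.6, -0.5]
width: 0.0387
gripper_force: 0.0
```

View pics/p7.png

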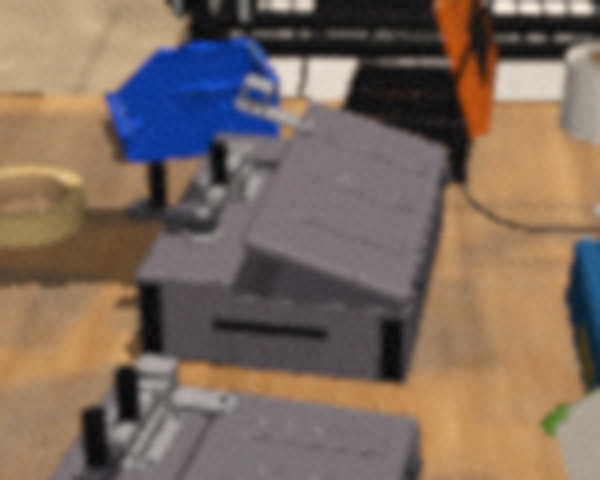

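The lid is ajar, with its eye raised at (257,95). The bolt knob has moved right to (218,165), the keeper is still out at (157,185), and the gripper is clear.

```bash
python3 -c "
from rig import ticket
print(ticket.sign_off())"
```

```text
the job is handed in; nothing more can be done
None
```

The wide case is unlocked and the job is handed in: in the final picture its keeper is swung out, its bolt drawn about 28 mm and its lid ajar; the gripper is clear and never went down near the narrow case (sign-off returned no verdict).

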